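Dock the parts tray in the bench cradle and bolt it

ROBOT

A 7-joint arm with a two-finger parallel gripper is mounted at the origin on the work surface. World frame = base frame: x ahead of the robot, y to its left, z up, the work surface at z = 0. Lengths are in m, angles in degrees, forces in N, time in s.
With the tool pointing down it reaches from about 0.425 to 0.875 m from the base axis. Payload 4.7 kg.
Tool frame: the origin (TCP) lies at the very end of the fingers, on their centre line; the grasp point (between the pads) lies 19 mm behind it; z points along the fingers, y is the line along which they close (so a half turn about z gives the same grasp; the last joint's range is limited). The gripper opens to 87 mm and grips with 3 to 60 N. Pads are 19 mm wide; open, the fingers measure 117 mm over their backs; the gripper's body (75 mm by 190 mm) begins 51 mm behind the grasp point.
Start: joints at [65.323, 18.392, -4.016, 83.108, 1.295, 78.541, -3.26], TCP at [0.28, -0.587, 0.223] pointing down, gripper open.
Joint ranges: [-163.93, 163.93], [-17.29, 119.83], [-79.2, 71.16], [3.27, 140.29], [-89.18, 269.18], [5.43, 117.66], [-154.24, 154.24]. Speed limits (degrees/s): [147.25, 147.25, 180, 180, 180, 180, 180].

INTERFACE

Orientations are given as [roll, pitch, yaw] about the fixed x, y, z axes, in that order (R = Rz(yaw) Ry(pitch) Rx(roll)).
In Python, from cell import get_obs, read_camera, sign_off, silhouettes gives the robot as it stands.
- The arm moves only by the tool play_rows, never from a script. Its argument "steps" is a list that holds one entry, the list of rows, each a list of 7 numbers: the shift along the tool's x, y, z in m, then the turn, a rotation vector about the tool's x, y, z in rad, then the finger opening in m, from 0 to 0.087. A call has 1 to 12 rows; each row shifts and turns the commanded pose from where the row before left it, along the tool's axes as they then stand; what a row does not reach is not made up. A row lasts 1/10 s, in which the tool goes at most 50 mm and 8.59 degrees, less where a joint would pass 70% of its speed; a pose out of reach is approached as far as the arm can. A call is refused whole if a number of a shift passes 0.05 or a number of a turn 0.15, either way. A call with a gripper value outside its range is refused whole. The fingers move at their own pace and stop on an object; "force" is the grip in N (left out, the last holds). Time passes only in rows, so rows that do not move let the fingers close. It gives the time, the measured TCP pose, the force, the opening and the grip force at its end, in the units of the state.
- get_obs(): the state, without advancing time (a new reading comes with each control period).
- read_camera(name): name is "scene" or "top" or "wrist"; returns a dict with "frame" (480x640x3 uint8, red, green, blue), "intrinsics" (3x3 intrinsics, pixels), "view" (4x4, takes a point from world to camera coordinates). Camera axes: x right, y up, looking along -z (the intrinsics and any distortion apply to the point x, -y, -z); pixel columns grow to the right and rows downward; lengths in m; the calibration is good to about 2 mm. A picture is of the moment at which its call begins. There is no depth.
- sign_off(): hands the job in; it is judged then, once.
Trained networks look in the newest picture that a camera, given by its name, has taken for a name from the list of things; names that differ only in an ending like _2 or _b are one class to them, and where a whole thing is asked for, a point or a joint stands for the part that bears it (a point fixed in the world has none). Each returns a list of dicts, best first, with "p" (0 to 1); they miss things now and then, are a little off and sometimes report something else, mostly with a low value. They report only what shows in the picture. A call takes as long as a camera call. They do not tell look-alikes from the thing itself.
- silhouettes(camera, name): "pixels" (480x640 bool, what is visible of it) and "extent" ([left, top, right, bottom] in pixels, round what is visible of it).
The state is a dict: "time_s": time; "qpos": joint angles; "joint_velocities": joint speeds; "effort": joint torques, N m; "tool_pos": TCP position; "tool_rot": TCP orientation; "force": force on the tool from outside, world axes, zero at the start; "wrist_torque": the same for the moment, N m; "grip_width": finger opening in m; "grasp_force": force on a finger pad.
Only numpy, scipy, OpenCV 4.12 (cv2) and the standard library are available. Lean on these libraries where they do the work, as an engineer would, in place of code of your own. Each camera call takes 0.05 s, during which the arm holds its last target. There are 200 camera calls.

TASK

Hook a fingertip behind the far lip of the red parts tray and gently drag it along the bench into the blue cradle until it bears on the black rubber stop, pressing it home there with about 10 N for a second and never with more than 15 N, without lifting the tray or toppling the piston that stands in it. Then let go of the tray and push the yellow-knobbed side bolt fully in through the tray's notch to lock it, leaving the other things on the bench alone.

Things in the scene. Friction and masses are not known exactly. Their poses are not given: they have to be found in the camera images.
- tray: red steel parts tray, open on top, 130 long (its x), 150 wide (its y), walls 4 thick, 0.45 to 0.9 kg, loose on the bench. Origin: centre of its underside; +x points to its far lip. The far wall is 52 high with a 6 mm round rim (top at 56); the other walls are 42 high. Its near wall (outer face x=-65) comes to bear on the stop. Sliding it takes some 2 to 7 N; the rails may rub
- tray_lip (a point): middle of the tray's far lip: on the outer face of the far wall (tray x=+65, y=0), 52 above the bench. At least 60 mm of free bench lies behind it at the start
- tray_notch (a point): the notch in the tray's +y wall that the bolt goes through: 36 wide along x, open at the top, from 10 above the bench up. This point: middle of the notch at tray x=-30, y=+75, 22 above the bench
- cradle: blue steel docking cradle screwed to the bench, open towards its +x (away from the robot). Origin on the bench, midway between its side rails, at the middle setting of the stop. Rails 30 high, inner faces at y=+-79, straight up to x=60, then flaring outward by 20 degrees to about x=148 (outer edges at y=+-124). The tray goes in near wall first, its x along the cradle's x
- stop_mid (a point): middle setting of the stop's face: cradle x=0, y=0, 20 up; a fixed mark, not the pad itself. The black rubber pad, 90 wide (y), 9 to 31 above the bench, faces +x on a brass screw. Its face is set anywhere from 10 mm before to 10 mm behind this mark, unmeasured: feel for it. The docked tray's origin is at cradle x=+55 to +75. 
- stop_pad (a joint): how far the rubber stop pad is pressed back on its stiff spring (m), 0 when nothing bears on it, about 0.001 for each 8 N, at most 0.005; the reading is noisy
- bolt (a joint): side bolt on the cradle's +y rail at cradle x=+35: steel rod 8 thick, 22 above the bench, sliding towards the cradle's -y. 0 = drawn back (rod end 2 behind the rail's inner face), 0.022 = fully in, at its end stop (rod end at cradle y=+59). Starts at 0 to 0.003; friction about 3 N; stays where left. It goes in only with the tray home, else it strikes the tray's wall
- bolt_knob (a point): centre of the yellow ball (17 across) on top of the bolt's upright yellow handle (12 thick, from 18 to 66 above the bench). Moves with the bolt: at cradle x=+35, y=118 minus the bolt's travel, 66 above the bench. Push it from its outer side towards the cradle's -y
- piston: aluminium piston, 52 across, 46 high, standing on end on the tray's floor. Origin: centre of its underside; z up its axis
- bearing: steel bearing ring, 38 across, 12 high, lying in the tray. Origin: centre of its underside
- spray_can: bystander: spray can, 60 across, 190 high, on the cradle's -y side. Origin: centre of its underside
- wrench: bystander: steel wrench lying on the bench on the cradle's -y side. Origin: middle of its underside
- screwdriver: bystander: red-handled screwdriver lying beyond the tray. Origin: middle of its underside
- mug: bystander: steel mug, 82 across, 95 high, with a handle. Origin: centre of its underside
- oil_bottle: bystander: white oil bottle, 72 across, 200 high. Origin: centre of its underside
- grease_jar: bystander: amber jar with red cap, 70 across, 80 high. Origin: centre of its underside
There are look-alikes about, which are no part of the job. There is more than one size of the tray; the job needs the largest.

How it is judged (in metres and radians):
On the way, in this order (a step that is already met when the one before it is completed fails the run):
1. a fingertip bears on the tray from behind its far lip (contact force between the fingers and tray above 0.8 N and x of the grasp point in the frame of tray above 0.065 m and height (world z) of the grasp point below 0.07 m), for 0.2 s.
2. the fingertip, still behind the lip, presses the tray against the stop with at least 4 N (pad pressed back 0.5 mm) (value of joint stop_pad above 0.0005 m and x of the grasp point in the frame of tray above 0.065 m and contact force between the fingers and tray above 4 N), for 0.3 s.
3. the bolt is pushed in through the notch (value of joint bolt above 0.019 m), for 0.2 s.
At the end, for the whole second after the job is handed in: The tray lies flat on the bench in the cradle, in line with it within 0.12 rad, its origin 50 to 80 mm along the cradle's x, at rest; the bolt is in by at least 19 of its 22 mm; the piston stands upright and the bearing lies in the tray (value of joint bolt above 0.019 m and x of tray in the frame of cradle between 0.05 and 0.08 m and angle between the x axis of tray and the x axis of cradle, either way round below 0.12 rad and angle between tray's own z axis and vertical below 0.05 rad and height (world z) of tray below 0.006 m and linear speed of tray below 0.01 m/s and angle between piston's own z axis and vertical below 0.15 rad and horizontal distance between each of piston, bearing and tray below 0.085 m and height (world z) of piston below 0.012 m and height (world z) of bearing below 0.02 m); the robot touches nothing.
It fails at once if the stop is pressed with more than 16 N (pad pressed back over 2 mm) (value of joint stop_pad above 0.002 m).
It fails at once if the fingers push the tray with more than 35 N (contact force between the fingers and tray above 35 N).
It fails at once if the tray is lifted off the bench by more than 12 mm or tipped (height (world z) of tray above 0.012 m or angle between tray's own z axis and vertical above 0.15 rad).
It fails at once if the piston topples (angle between piston's own z axis and vertical above 0.5 rad).
It fails at once if a bystander is moved by more than 30 mm (distance of any of spray_can, wrench, screwdriver, mug, oil_bottle, grease_jar from where it was at the start of the episode above 0.03 m).
It also fails if it takes over 72 s, if anything falls off the work surface, if the arm or the gripper's body presses on something with over 40 N, if the wrist force passes 120 N, or if a joint passes its speed limit or range.

## Working session

There is one attempt and no reset: what is moved stays moved. The work goes in short steps, Python scripts to look and compute and a tool call to move; the robot and the scene stay as the last step left them, time stands still between calls to the robot, and variables do not carry over. Pictures are saved under pics/ and viewed, at most 10 in all, crops included, and the job is handed in when it is done.

Besides the shell and the picture viewer there is one more tool, called as name(argument=value, ...) on one line, values as JSON. play_rows: Moves the arm, as the interface text tells. Its arguments: {"type":"object","properties":{"steps":{"type":"array","items":{"type":"array","items":{"type":"array","items":{"type":"number"}}}},"force":{"type":"number"}},"required":["steps"]}

```bash
mkdir -p pics; ls; cat > h.py <<'E'
import numpy as np, cv2
from cell import get_obs, read_camera, sign_off, silhouettes
def cam(n):
    c=read_camera(n); return c['frame'],np.array(c['intrinsics']),np.array(c['view'])
def proj(p,K,V):
    q=V@np.r_[p,1]; q=q[:3]*[1,-1,-1]; u=K@q; return u[:2]/u[2]
def back(uv,z,K,V):
    d=np.linalg.inv(K)@np.r_[uv,1]*[1,-1,-1]; R=V[:3,:3]; o=-R.T@V[:3,3]; d=R.T@d
    return o+d*(z-o[2])/d[2]
E
python3 - <<'E'
from h import *
print(get_obs())
for n in ['scene','top']:
    f,K,V=cam(n); cv2.imwrite(f'pics/{n}0.png',f[:,:,::-1])
    print(n,K.tolist(),V.round(3).tolist())
    for t in ['tray','cradle','piston','bearing','bolt_knob','stop_pad','spray_can','wrench','screwdriver','mug','oil_bottle','grease_jar']:
        print(t,[(round(d['p'],2),[int(x) for x in d['extent']]) for d in silhouettes(n,t)])
E
```

```text
pics
{'time_s': 0.0, 'qpos': array([65.32275908, 18.43861095, -4.01460269, 83.17300029,  1.29498024,
       78.54078322, -3.26102928]), 'joint_velocities': array([-0.05899186, -0.03444299, -0.01442701,  0.01949518,  0.01998088,
        0.02211109,  0.02210319]), 'effort': array([-9.09007031e-05, -4.91289282e+01, -4.04202528e-01, -3.12525308e+01,
       -6.39335182e-02,  4.35924833e-02,  1.60478262e-04]), 'tool_pos': array([ 0.27939325, -0.58629317,  0.22148313]), 'tool_rot': array([-1.79892841e+02,  5.94622724e-03,  2.54850394e+01]), 'force': array([ 1.2326974 , -0.39701992,  0.66179904]), 'wrist_torque': array([ 0.0212008 , -0.00841553,  0.03879422]), 'grasp_force': 0.0, 'grip_width': 0.08736223730254933}
scene [[559.119352797785, 0.0, 314.4429926758319], [0.0, 559.119352797785, 238.8132918102839], [0.0, 0.0, 1.0]] [[0.659, 0.753, 0.005, -0.379], [-0.593, 0.514, 0.62, 0.273], [0.464, -0.411, 0.785, -1.323], [0.0, 0.0, 0.0, 1.0]]
tray [(0.95, [290, 210, 395, 303]), (0.95, [375, 347, 459, 428]), (0.9, [279, 113, 337, 158])]
cradle [(0.95, [224, 165, 369, 279])]
piston [(0.64, [310, 24
[... 734 characters left out ...]
, -0.001, 0.062, -0.57], [-0.062, -0.015, 0.998, -1.305], [0.0, 0.0, 0.0, 1.0]]
tray [(0.79, [271, 199, 346, 265]), (0.68, [323, 95, 370, 135]), (0.66, [196, 351, 251, 399])]
cradle [(0.84, [246, 253, 368, 361]), (0.25, [174, 244, 210, 276])]
piston [(0.72, [314, 231, 337, 253]), (0.3, [379, 301, 417, 333])]
bearing [(0.64, [283, 216, 302, 232])]
bolt_knob [(0.46, [244, 299, 264, 308])]
stop_pad [(0.75, [284, 321, 324, 327])]
spray_can [(0.84, [380, 300, 420, 335])]
wrench [(0.65, [383, 168, 405, 250])]
screwdriver [(0.91, [276, 160, 365, 176]), (0.29, [272, 198, 345, 267])]
mug [(0.57, [187, 172, 243, 212])]
oil_bottle [(0.61, [419, 232, 469, 264])]
grease_jar [(0.73, [175, 244, 208, 278])]
```

```bash
python3 - <<'E'
import cv2
f=cv2.imread('pics/top0.png'); cv2.imwrite('pics/top_c.png',cv2.resize(f[80:410,150:490],None,fx=2.3,fy=1.8*1.0 if 0 else 2.3)[:600] if 0 else cv2.resize(f[150:370,180:470],(791,600),interpolation=cv2.INTER_CUBIC))
E
```

```text
(no output)
```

View pics/top0.png

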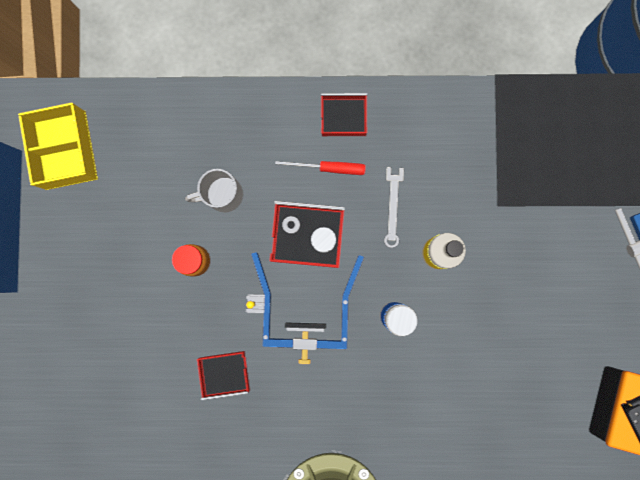

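View pics/top_c.png

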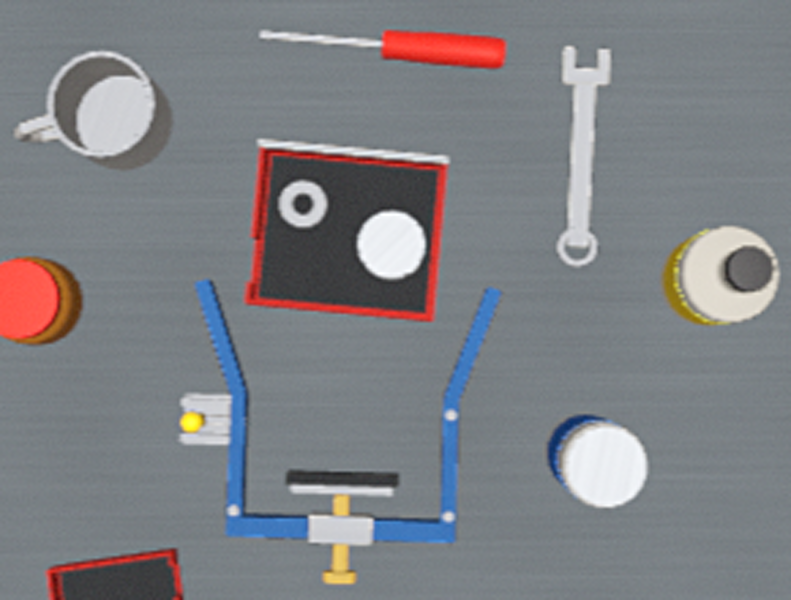

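Three trays show in the top view: far one at (345,115), near one at (223,375), and the middle one at (308,233). The middle one is the largest (75x66 px against 47x40 and 55x48). It is also the one with the notch and holding the piston and bearing, and the crop confirms this. The cradle is at about (305,305), the knob at (250,304) and the black pad at (305,325).

```bash
cat >> h.py <<'E'
from scipy.optimize import least_squares
def fit(M,UV,K,V,x0,n=3):
    M=np.array(M,float);UV=np.array(UV,float)
    def T(p): c,s=np.cos(p[2]),np.sin(p[2]); return np.c_[p[0]+c*M[:,0]-s*M[:,1],p[1]+s*M[:,0]+c*M[:,1],M[:,2]]
    r=lambda p:(np.array([proj(q,K,V) for q in T(p)])-UV).ravel()
    s=least_squares(r,x0,loss='soft_l1'); return s.x,s.fun.reshape(-1,2).round(1).tolist()
E
python3 - <<'E'
from h import *
f,K,V=cam('top'); np.savez('top.npz',K=K,V=V)
c=lambda *p:(180+p[0]/2.7276,150+p[1]/2.7273)
print('tray',fit([[.065,.075,.054],[.065,-.075,.054],[-.065,.075,.042],[-.065,-.075,.042]],
  [c(259,146),c(448,162),c(246,303),c(434,320)],K,V,[.6,.0,0]))
print('cradle',fit([[.148,.124,.03],[.148,-.124,.03],[.06,.079,.03],[.06,-.079,.03],[.035,.118,.066]],
  [c(197,284),c(500,292),c(245,390),c(445,402),c(191,422)],K,V,[.4,.03,0]))
for n,z in [('screwdriver',.02),('mug',.095),('piston',.05),('grease_jar',.08),('wrench',.01)]:
    d=silhouettes('top',n)[0]['extent']; print(n,back(d[:2],z,K,V).round(3),back(d[2:],z,K,V).round(3))
E
```

```text
tray (array([ 0.58119483,  0.05153252, -0.08755958]), [[-0.0, -1.4], [0.2, -1.3], [-0.3, 1.4], [0.1, 1.3]])
cradle (array([ 0.39222554,  0.05572434, -0.04184054]), [[-0.7, -1.7], [2.0, 0.1], [0.4, 0.8], [-0.1, -0.5], [-0.7, 0.6]])
screwdriver [0.745 0.121 0.02 ] [ 0.714 -0.075  0.02 ]
mug [0.711 0.297 0.095] [0.621 0.181 0.095]
piston [0.589 0.041 0.05 ] [ 0.541 -0.016  0.05 ]
grease_jar [0.559 0.329 0.08 ] [0.491 0.254 0.08 ]
wrench [ 0.74  -0.123  0.01 ] [ 0.554 -0.163  0.01 ]
```

play_rows(steps=[[[0, 0, -0.01, 0, 0, 0.133, 0.087], [0, 0, -0.01, 0, 0, 0.133, 0.087], [0, 0, -0.01, 0, 0, 0.133, 0.087], [0, 0, -0.01, 0, 0, 0.133, 0.087], [0.02, -0.04, 0, 0, 0, 0, 0.087], [0.02, -0.04, 0, 0, 0, 0, 0.087], [0.02, -0.04, 0, 0, 0, 0, 0.087], [0.02, -0.04, 0, 0, 0, 0, 0.087], [0.02, -0.04, 0, 0, 0, 0, 0.087], [0.02, -0.04, 0, 0, 0, 0, 0.087], [0.02, -0.04, 0, 0, 0, 0, 0.087], [0.02, -0.04, 0, 0, 0, 0, 0.087]]])

```text
time_s: 2.8
tool_pos: [0.4676, -0.2803, 0.2629]
tool_rot: [180.0, -0.0, -5.0]
force: [1.3, -1.3, 0.8]
grip_width: 0.087
grasp_force: 0.0
```

play_rows(steps=[[[0.022, -0.0425, 0, 0, 0, 0, 0.087], [0.022, -0.0425, 0, 0, 0, 0, 0.087], [0.022, -0.0425, 0, 0, 0, 0, 0.087], [0.022, -0.0425, 0, 0, 0, 0, 0.087], [0.022, -0.0425, 0, 0, 0, 0, 0.087], [0.022, -0.0425, 0, 0, 0, 0, 0.087], [0.022, -0.0425, 0, 0, 0, 0, 0.087], [0.022, -0.0425, 0, 0, 0, 0, 0.087], [0, 0, 0.04, 0, 0, 0, 0.087], [0, 0, 0.03, 0, 0, 0, 0.087], [0, 0, 0, 0, 0, 0, 0.087]]])

```text
time_s: 3.9
tool_pos: [0.6689, 0.0412, 0.1871]
tool_rot: [179.9, 0.5, -5.0]
force: [-1.0, -0.0, -0.5]
grip_width: 0.0866
grasp_force: 0.0
```

```bash
python3 - <<'E'
from h import *
o=get_obs(); print(o['tool_pos'],o['tool_rot'],o['force'])
f,K,V=cam('wrist'); np.savez('w.npz',K=K,V=V); cv2.imwrite('pics/w1.png',f[:,:,::-1])
# predicted lip ends + candidate fingertip landing
c,s=np.cos(-.0876),np.sin(-.0876)
for m in [(.065,.075,.054),(.065,-.075,.054),(.09,.05,0),(.09,-.05,0)]:
    print(m,proj([.5812+c*m[0]-s*m[1],.0515+s*m[0]+c*m[1],m[2]],K,V).round(0))
E
```

```text
[0.66890259 0.04118266 0.18707322] [179.90394346   0.53802099  -4.95195646] [-0.96454429 -0.00303    -0.53590669]
(0.065, 0.075, 0.054) [220. 260.]
(0.065, -0.075, 0.054) [410. 259.]
(0.09, 0.05, 0) [260. 216.]
(0.09, -0.05, 0) [370. 216.]
```

View pics/w1.png

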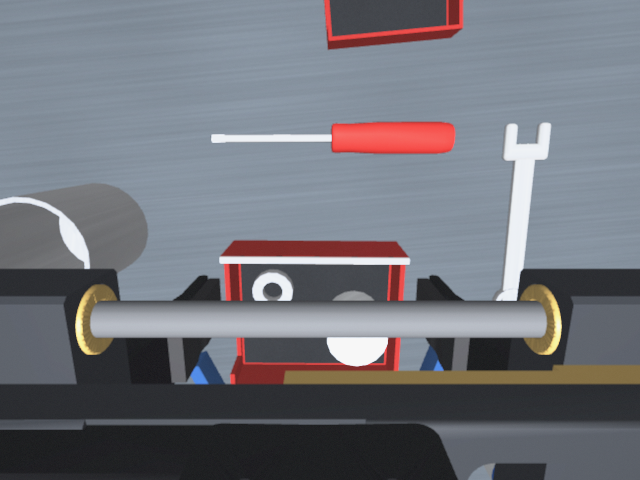

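The wrist view shows the lip at row 260, cols 221–409, within 1 px of my estimate and level. The screwdriver at row 138 is clear. Descending behind the lip.

play_rows(steps=[[[0.003, 0, 0.04, 0, 0, 0, 0.087], [0, 0, 0.04, 0, 0, 0, 0.087], [0, 0, 0.04, 0, 0, 0, 0.087], [0, 0, 0.025, 0, 0, 0, 0.087], [0, 0, 0.01, 0, 0, 0, 0.087], [0, 0, 0, 0, 0, 0, 0.087], [0, 0, 0, 0, 0, 0, 0.087], [0, 0, 0, 0, 0, 0, 0.087]]])

```text
time_s: 4.75
tool_pos: [0.6768, 0.0413, 0.0404]
tool_rot: [-180.0, -0.2, -5.0]
force: [-0.3, -0.1, 0.3]
grip_width: 0.0873
grasp_force: 0.0
```

play_rows(steps=[[[-0.003, 0, 0.006, 0, 0, 0, 0.087], [-0.003, 0, 0.006, 0, 0, 0, 0.087], [-0.002, 0, 0, 0, 0, 0, 0.087], [-0.002, 0, 0, 0, 0, 0, 0.087], [-0.002, 0, 0, 0, 0, 0, 0.087], [-0.002, 0, 0, 0, 0, 0, 0.087], [-0.002, 0, 0, 0, 0, 0, 0.087], [-0.001, 0, 0, 0, 0, 0, 0.087], [-0.001, 0, 0, 0, 0, 0, 0.087], [-0.001, 0, 0, 0, 0, 0, 0.087]]])

```text
time_s: 5.75
tool_pos: [0.6567, 0.0426, 0.0259]
tool_rot: [-180.0, -0.1, -5.0]
force: [4.1, -0.1, -1.1]
grip_width: 0.0871
grasp_force: 1.9
```

play_rows(steps=[[[-0.003, 0, 0, 0, 0, -0.0045, 0.087], [-0.004, 0, 0, 0, 0, -0.0045, 0.087], [-0.004, 0, 0, 0, 0, -0.0045, 0.087], [-0.004, 0, 0, 0, 0, -0.0045, 0.087], [-0.004, 0, 0, 0, 0, -0.0045, 0.087], [-0.004, 0, 0, 0, 0, -0.0045, 0.087], [-0.004, 0, 0, 0, 0, -0.0045, 0.087], [-0.004, 0, 0, 0, 0, -0.0045, 0.087], [-0.004, 0, 0, 0, 0, -0.0045, 0.087], [-0.004, 0, 0, 0, 0, -0.0045, 0.087], [-0.004, 0, 0, 0, 0, 0, 0.087], [-0.003, 0, 0, 0, 0, 0, 0.087]]])

```text
time_s: 6.95
tool_pos: [0.6101, 0.0457, 0.0259]
tool_rot: [180.0, -0.1, -2.4]
force: [5.2, 0.0, 1.1]
grip_width: 0.0873
grasp_force: 2.6
```

```bash
python3 - <<'E'
from h import *
print(get_obs()['force'])
f,K,V=cam('top'); cv2.imwrite('pics/top2.png',cv2.resize(f[170:370,210:400],(760,800),interpolation=cv2.INTER_CUBIC)[:600,:,::-1])
E
```

```text
[5.20388852 0.04410906 1.0899498 ]
```

View pics/top2.png

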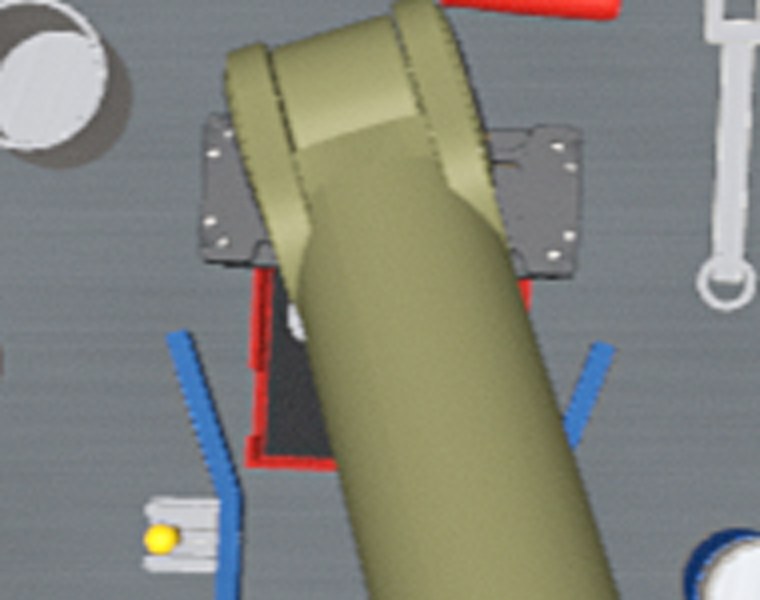

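The tray is entering the cradle mouth. Its near-left corner is at crop (247,466), the left rail's inner bend at about (241,488), and the knob at (162,540).

```bash
python3 - <<'E'
from h import *
d=np.load('top.npz');K,V=d['K'],d['V']
c,s=np.cos(-.0418),np.sin(-.0418); Ri=np.array([[c,s],[-s,c]])
for n,u,v,z in [('nearleft',246.5,467,.042),('left far',258,280,.042),('right',531,290,.042),('bend',241,488,.03),('tipL',166,334,.03),('tipR',614,346,.03)]:
    p=back([210+u/4,170+v/4],z,K,V); print(n,(Ri@(p[:2]-[.3922,.0557])*1000).round(1))
print((Ri@(np.array([.6101,.0457])-[.3922,.0557])*1000).round(1))
E
```

```text
nearleft [75.6 75.4]
left far [176.6  74. ]
right [177.2 -73.6]
bend [64.  79.1]
tipL [145.8 124. ]
tipR [ 149.3 -119.9]
[218.1  -0.9]
```

play_rows(steps=[[[-0.004, 0, 0, 0, 0, 0, 0.087], [-0.005, 0, 0, 0, 0, 0, 0.087], [-0.005, 0, 0, 0, 0, 0, 0.087], [-0.005, 0, 0, 0, 0, 0, 0.087], [-0.005, 0, 0, 0, 0, 0, 0.087], [-0.005, 0, 0, 0, 0, 0, 0.087], [-0.005, 0, 0, 0, 0, 0, 0.087], [-0.005, 0, 0, 0, 0, 0, 0.087], [-0.005, 0, 0, 0, 0, 0, 0.087], [-0.005, 0, 0, 0, 0, 0, 0.087], [-0.004, 0, 0, 0, 0, 0, 0.087], [-0.002, 0, 0, 0, 0, 0, 0.087]]])

```text
time_s: 8.2
tool_pos: [0.5551, 0.0479, 0.0258]
tool_rot: [180.0, -0.0, -2.4]
force: [6.6, -0.9, 0.2]
grip_width: 0.0869
grasp_force: 2.6
```

play_rows(steps=[[[-0.001, 0, 0, 0, 0, 0, 0.087], [-0.001, 0, 0, 0, 0, 0, 0.087], [-0.001, 0, 0, 0, 0, 0, 0.087], [-0.001, 0, 0, 0, 0, 0, 0.087], [-0.001, 0, 0, 0, 0, 0, 0.087], [-0.001, 0, 0, 0, 0, 0, 0.087], [-0.001, 0, 0, 0, 0, 0, 0.087], [-0.0005, 0, 0, 0, 0, 0, 0.087]]])

```text
time_s: 9.0
tool_pos: [0.548, 0.0482, 0.0258]
tool_rot: [180.0, -0.1, -2.4]
force: [5.0, 0.4, 0.8]
grip_width: 0.0872
grasp_force: 2.6
```

```bash
python3 - <<'E'
from h import *
a=[]
for i in range(2):
    f,K,V=cam('scene'); a.append(get_obs()['force'])
print(np.round(a,1)); cv2.imwrite('pics/s3.png',cv2.resize(f[150:300,210:410],(800,600),interpolation=cv2.INTER_CUBIC)[:,:,::-1])
E
```

```text
[[ 3.9 -1.1  1.7]
 [ 5.6 -0.6  2.1]]
```

View pics/s3.png

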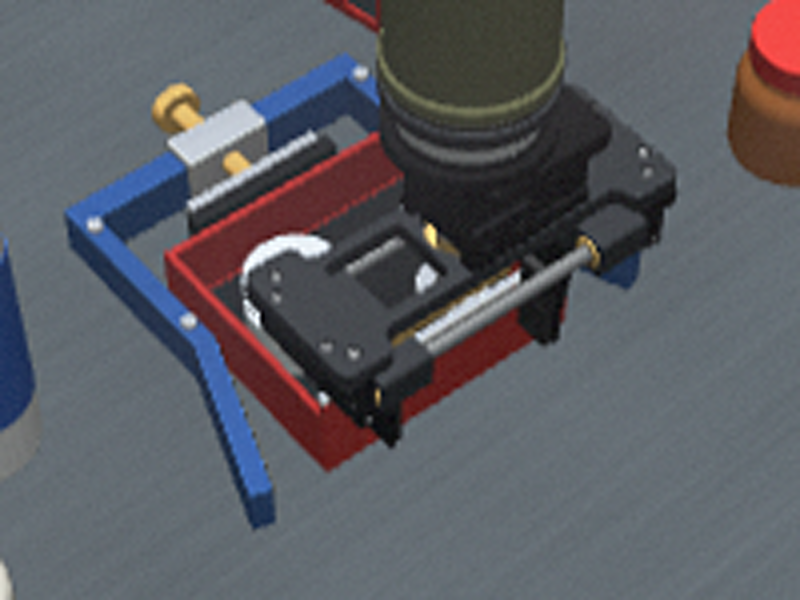

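The pad (crop (265,185)) still shows a gap to the tray's near wall. The piston rim at about (250,280) is upright inside the tray. I'll take the pad face from the first top view.

```bash
python3 - <<'E'
from h import *
d=np.load('top.npz');K,V=d['K'],d['V']
c,s=np.cos(-.0418),np.sin(-.0418); Ri=np.array([[c,s],[-s,c]])
f=cv2.imread('pics/top0.png').sum(2); print(f[316:332,[292,300,316,320]].T)
for u,v in [(285.5,322.3),(326,323.6)]:
    p=back([u,v],.031,K,V); print((Ri@(p[:2]-[.3922,.0557])*1000).round(1))
o=get_obs()['tool_pos'];print((Ri@(o[:2]-[.3922,.0557])*1000).round(1))
E
```

```text
[[382 385 387 388 388 384 315 168 170 167 140 289 648 636 581 394]
 [378 382 389 385 386 387 359 138 171 181 163 236 535 640 638 414]
 [383 387 383 392 381 385 396 197 185 187 177 183 379 650 645 537]
 [381 375 393 393 380 384 398 256 195 175 184 172 367 658 646 538]]
[ 0.2 43. ]
[  1.2 -44.6]
[155.9  -1. ]
```

play_rows(steps=[[[-0.001, 0, 0, 0, 0, 0, 0.087], [-0.001, 0, 0, 0, 0, 0, 0.087], [-0.001, 0, 0, 0, 0, 0, 0.087], [-0.001, 0, 0, 0, 0, 0, 0.087], [-0.001, 0, 0, 0, 0, 0, 0.087], [-0.001, 0, 0, 0, 0, 0, 0.087], [-0.001, 0, 0, 0, 0, 0, 0.087], [-0.001, 0, 0, 0, 0, 0, 0.087]]])

```text
time_s: 9.9
tool_pos: [0.54, 0.0486, 0.0258]
tool_rot: [180.0, -0.1, -2.4]
force: [4.8, 0.2, 1.2]
grip_width: 0.0869
grasp_force: 2.6
```

play_rows(steps=[[[-0.0005, 0, 0, 0, 0, 0, 0.087], [-0.0005, 0, 0, 0, 0, 0, 0.087]]])

```text
time_s: 10.1
tool_pos: [0.5391, 0.0486, 0.0258]
tool_rot: [180.0, -0.1, -2.4]
force: [5.1, -1.2, 1.2]
grip_width: 0.0869
grasp_force: 2.6
```

play_rows(steps=[[[-0.0005, 0, 0, 0, 0, 0, 0.087], [-0.0005, 0, 0, 0, 0, 0, 0.087]]])

```text
time_s: 10.3
tool_pos: [0.538, 0.0487, 0.0258]
tool_rot: [180.0, -0.1, -2.4]
force: [5.6, -0.1, 2.3]
grip_width: 0.0873
grasp_force: 2.6
```

play_rows(steps=[[[-0.0004, 0, 0, 0, 0, 0, 0.087], [-0.0004, 0, 0, 0, 0, 0, 0.087], [-0.0004, 0, 0, 0, 0, 0, 0.087]]])

```text
time_s: 10.6
tool_pos: [0.5369, 0.0487, 0.0258]
tool_rot: [180.0, -0.1, -2.4]
force: [5.1, -0.2, 2.4]
grip_width: 0.0871
grasp_force: 2.6
```

play_rows(steps=[[[-0.0004, 0, 0, 0, 0, 0, 0.087], [-0.0004, 0, 0, 0, 0, 0, 0.087], [-0.0004, 0, 0, 0, 0, 0, 0.087]]])

```text
time_s: 10.9
tool_pos: [0.5357, 0.0488, 0.0258]
tool_rot: [180.0, -0.1, -2.4]
force: [5.3, 0.3, 1.2]
grip_width: 0.087
grasp_force: 2.6
```

play_rows(steps=[[[-0.0004, 0, 0, 0, 0, 0, 0.087], [-0.0004, 0, 0, 0, 0, 0, 0.087], [-0.0004, 0, 0, 0, 0, 0, 0.087]]])

```text
time_s: 11.2
tool_pos: [0.5344, 0.0488, 0.0258]
tool_rot: [180.0, -0.1, -2.4]
force: [6.0, -0.3, 1.3]
grip_width: 0.0872
grasp_force: 2.6
```

play_rows(steps=[[[-0.0004, 0, 0, 0, 0, 0, 0.087], [-0.0004, 0, 0, 0, 0, 0, 0.087], [-0.0004, 0, 0, 0, 0, 0, 0.087]]])

```text
time_s: 11.5
tool_pos: [0.5338, 0.0489, 0.0258]
tool_rot: [180.0, -0.1, -2.4]
force: [8.0, -0.3, 0.2]
grip_width: 0.0869
grasp_force: 3.6
```

Contact with the stop: force is rising and the travel lags. Pressing on in small steps.

play_rows(steps=[[[-0.0004, 0, 0, 0, 0, 0, 0.087], [-0.0003, 0, 0, 0, 0, 0, 0.087]]])

```text
time_s: 11.7
tool_pos: [0.5336, 0.049, 0.0259]
tool_rot: [-180.0, -0.2, -2.4]
force: [8.1, 0.1, -1.2]
grip_width: 0.0869
grasp_force: 4.1
```

play_rows(steps=[[[-0.0004, 0, 0, 0, 0, 0, 0.087], [-0.0003, 0, 0, 0, 0, 0, 0.087], [0, 0, 0, 0, 0, 0, 0.087]]])

```text
time_s: 12.0
tool_pos: [0.5334, 0.0491, 0.026]
tool_rot: [-180.0, -0.2, -2.4]
force: [8.3, 0.9, -1.1]
grip_width: 0.0868
grasp_force: 4.5
```

play_rows(steps=[[[-0.0005, 0, 0, 0, 0, 0, 0.087], [-0.0005, 0, 0, 0, 0, 0, 0.087], [0, 0, 0, 0, 0, 0, 0.087]]])

```text
time_s: 12.3
tool_pos: [0.5331, 0.0491, 0.0263]
tool_rot: [-180.0, -0.3, -2.4]
force: [9.9, 0.6, -2.2]
grip_width: 0.0867
grasp_force: 5.1
```

play_rows(steps=[[[-0.0005, 0, 0.0004, 0, 0, 0, 0.087], [-0.0005, 0, 0.0004, 0, 0, 0, 0.087], [-0.0005, 0, 0.0002, 0, 0, 0, 0.087], [0, 0, 0, 0, 0, 0, 0.087]]])

```text
time_s: 12.7
tool_pos: [0.533, 0.0492, 0.026]
tool_rot: [-180.0, -0.5, -2.3]
force: [11.9, -0.2, -0.8]
grip_width: 0.0867
grasp_force: 6.0
```

```bash
python3 - <<'E'
from h import *
a=[]
for i in range(3):
    f,K,V=cam('scene'); o=get_obs();a.append([*o['force'],*o['tool_pos']*1000])
print(np.round(a,1))
E
```

```text
[[ 1.140e+01 -2.000e-01 -9.000e-01  5.331e+02  4.920e+01  2.600e+01]
 [ 1.190e+01 -2.000e-01 -1.300e+00  5.330e+02  4.920e+01  2.600e+01]
 [ 1.260e+01 -6.000e-01 -4.000e-01  5.330e+02  4.920e+01  2.600e+01]]
```

play_rows(steps=[[[-0.0005, 0, 0.0002, 0, 0, 0, 0.087], [-0.0005, 0, 0.0002, 0, 0, 0, 0.087], [-0.0005, 0, 0.0001, 0, 0, 0, 0.087], [0, 0, 0, 0, 0, 0, 0.087], [0, 0, 0, 0, 0, 0, 0.087], [0, 0, 0, 0, 0, 0, 0.087], [0, 0, 0, 0, 0, 0, 0.087], [0, 0, 0, 0, 0, 0, 0.087], [0, 0, 0, 0, 0, 0, 0.087], [0, 0, 0, 0, 0, 0, 0.087], [0, 0, 0, 0, 0, 0, 0.087], [0, 0, 0, 0, 0, 0, 0.087]]])

```text
time_s: 14.05
tool_pos: [0.5328, 0.0493, 0.026]
tool_rot: [-179.9, -0.6, -2.3]
force: [14.3, 0.6, -0.6]
grip_width: 0.0873
grasp_force: 6.9
```

Pressed at about 14 N with about 5 N of it friction, so roughly 9 N on the stop, held for over 1 s. Letting go gently.

play_rows(steps=[[[0, 0, 0, 0, 0, 0, 0.087], [0, 0, 0, 0, 0, 0, 0.087], [0.001, 0, 0, 0, 0, 0, 0.087], [0.002, 0, 0, 0, 0, 0, 0.087], [0.002, 0, 0, 0, 0, 0, 0.087], [0.003, 0, 0, 0, 0, 0, 0.087], [0.004, 0, 0, 0, 0, 0, 0.087], [0.006, 0, 0, 0, 0, 0, 0.087], [0.006, 0, 0, 0, 0, 0, 0.087], [0.006, 0, 0, 0, 0, 0, 0.087], [0, 0, 0, 0, 0, 0, 0.087]]])

```text
time_s: 15.15
tool_pos: [0.5581, 0.0479, 0.0239]
tool_rot: [-180.0, 0.0, -2.4]
force: [0.5, -0.3, 0.3]
grip_width: 0.0867
grasp_force: 0.0
```

play_rows(steps=[[[0, 0, -0.02, 0, 0, 0, 0.087], [0, 0, -0.04, 0, 0, 0, 0.087], [0, 0, -0.04, 0, 0, 0, 0.087], [0, 0, -0.03, 0, 0, 0, 0.05], [0, -0.04, 0, 0, 0, 0, 0], [0, -0.04, 0, 0, 0, 0, 0], [0, -0.04, 0, 0, 0, 0, 0], [0, -0.04, 0, 0, 0, 0, 0], [0, 0, 0, 0, 0, 0, 0]]])

```text
time_s: 16.05
tool_pos: [0.562, 0.2159, 0.1543]
tool_rot: [-179.7, 0.1, -1.9]
force: [-0.1, 0.9, -0.4]
grip_width: 0.0466
grasp_force: 0.0
```

```bash
python3 - <<'E'
from h import *
f,K,V=cam('top'); cv2.imwrite('pics/top4.png',cv2.resize(f[190:370,220:400],(600,600),interpolation=cv2.INTER_CUBIC)[:,:,::-1])
c,s=np.cos(-.0418),np.sin(-.0418); Ri=np.array([[c,s],[-s,c]])
for cn in ['top','scene']:
    if cn=='scene': f,K,V=cam(cn)
    h=cv2.cvtColor(f,cv2.COLOR_RGB2HSV); m=cv2.inRange(h,(24,150,120),(34,255,255))
    n,_,st,ce=cv2.connectedComponentsWithStats(m)
    for i in range(1,n):
        if 20<st[i][4]<900: p=back(ce[i],.068,K,V)[:2]; print(cn,ce[i].round(1),st[i].tolist(),p.round(4),(Ri@(p-[.3922,.0557])).round(4))
print(get_obs()['tool_pos'])
E
```

```text
top [428.8 255.7] [424, 238, 19, 31, 90] [ 0.5365 -0.2059] [ 0.1551 -0.2553]
top [250.1 304.2] [247, 301, 7, 8, 38] [0.4346 0.1703] [0.0376 0.1163]
scene [578.3 198.6] [542, 181, 73, 36, 150] [0.8117 0.4753] [0.4016 0.4368]
[0.56338758 0.2090845  0.15374207]
```

View pics/top4.png

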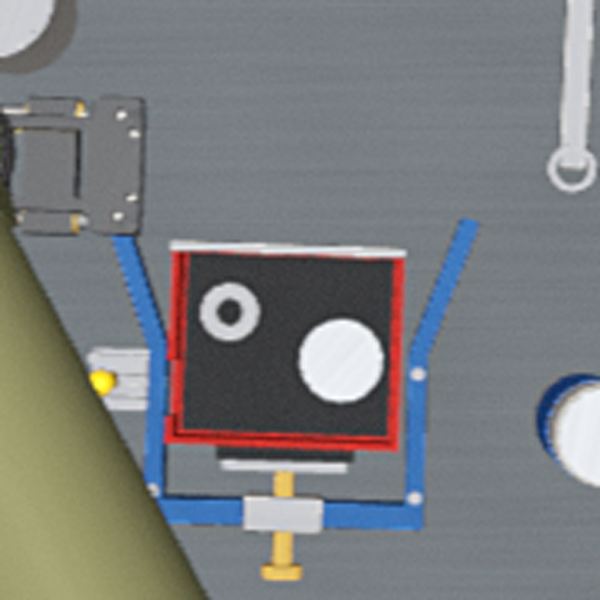

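Docked. The near wall is on the pad (row ~445), the notch gap at (172,388) lines up with the knob at (102,382), and the piston stands with the bearing in the tray.

play_rows(steps=[[[-0.03, 0, 0, 0, 0, 0, 0], [-0.04, 0, 0, 0, 0, 0, 0], [-0.04, 0, 0, 0, 0, 0, 0], [-0.018, 0, 0, 0, 0, 0, 0], [0, 0, 0.02, 0, 0, 0, 0], [0, 0, 0.02, 0, 0, 0, 0], [0, 0, 0.01, 0, 0, 0, 0], [0, 0, 0, 0, 0, 0, 0]]])

```text
time_s: 16.95
tool_pos: [0.4355, 0.2115, 0.1027]
tool_rot: [179.9, 0.2, -2.5]
force: [-0.2, -0.2, -0.2]
grip_width: 0.0003
grasp_force: 0.0
```

play_rows(steps=[[[0, -0.003, 0.02, 0, 0, 0, 0], [0, 0, 0.02, 0, 0, 0, 0], [0, 0, 0.012, 0, 0, 0, 0], [0, 0.003, 0, 0, 0, 0, 0], [0, 0.004, 0, 0, 0, 0, 0], [0, 0.004, 0, 0, 0, 0, 0], [0, 0.002, 0, 0, 0, 0, 0], [0, 0, 0, 0, 0, 0, 0]]])

```text
time_s: 17.75
tool_pos: [0.4363, 0.2027, 0.0526]
tool_rot: [180.0, -0.1, -2.5]
force: [-0.6, -0.8, -0.8]
grip_width: -0.0
grasp_force: 0.0
```

play_rows(steps=[[[0, 0.002, 0, 0, 0, 0, 0], [0, 0.002, 0, 0, 0, 0, 0], [0, 0.002, 0, 0, 0, 0, 0], [0, 0.002, 0, 0, 0, 0, 0], [0, 0.002, 0, 0, 0, 0, 0], [0, 0.002, 0, 0, 0, 0, 0], [0, 0.002, 0, 0, 0, 0, 0], [0, 0.002, 0, 0, 0, 0, 0]]])

```text
time_s: 18.55
tool_pos: [0.4351, 0.1872, 0.052]
tool_rot: [-180.0, 0.0, -2.4]
force: [-1.0, 2.7, 0.3]
grip_width: 0.0002
grasp_force: 1.6
```

play_rows(steps=[[[0, 0.002, 0, 0, 0, 0, 0], [0, 0.002, 0, 0, 0, 0, 0], [0, 0.002, 0, 0, 0, 0, 0], [0, 0.002, 0, 0, 0, 0, 0], [0, 0.001, 0, 0, 0, 0, 0], [0, 0.001, 0, 0, 0, 0, 0]]])

```text
time_s: 19.15
tool_pos: [0.4348, 0.1772, 0.0521]
tool_rot: [-180.0, -0.0, -2.4]
force: [0.6, 2.5, -1.1]
grip_width: 0.0003
grasp_force: 1.5
```

play_rows(steps=[[[0, 0.001, 0, 0, 0, 0, 0], [0, 0.001, 0, 0, 0, 0, 0], [0, 0.001, 0, 0, 0, 0, 0], [0, 0.001, 0, 0, 0, 0, 0]]])

```text
time_s: 19.55
tool_pos: [0.4347, 0.1732, 0.0521]
tool_rot: [-180.0, -0.0, -2.4]
force: [0.2, 2.9, -0.4]
grip_width: 0.0006
grasp_force: 1.5
```

play_rows(steps=[[[0, 0.001, 0, 0, 0, 0, 0], [0, 0.001, 0, 0, 0, 0, 0], [0, 0.001, 0, 0, 0, 0, 0]]])

```text
time_s: 19.85
tool_pos: [0.4345, 0.1702, 0.0521]
tool_rot: [180.0, -0.0, -2.4]
force: [1.2, 3.4, -0.5]
grip_width: 0.0002
grasp_force: 1.5
```

play_rows(steps=[[[0, 0.001, 0, 0, 0, 0, 0], [0, 0.001, 0, 0, 0, 0, 0], [0, 0.001, 0, 0, 0, 0, 0]]])

```text
time_s: 20.15
tool_pos: [0.4345, 0.1675, 0.0521]
tool_rot: [-180.0, -0.0, -2.4]
force: [0.5, 4.7, -2.1]
grip_width: 0.0
grasp_force: 2.7
```

play_rows(steps=[[[0, 0.001, 0, 0, 0, 0, 0], [0, 0.001, 0, 0, 0, 0, 0], [0, 0.001, 0, 0, 0, 0, 0], [0, 0, 0, 0, 0, 0, 0]]])

```text
time_s: 20.55
tool_pos: [0.4345, 0.1673, 0.0523]
tool_rot: [-179.7, -0.1, -2.3]
force: [2.5, 10.4, -4.4]
grip_width: 0.0001
grasp_force: 5.0
```

The bolt is on its end stop (10 N, no more travel). Backing off and checking.

play_rows(steps=[[[0, -0.002, 0, 0, 0, 0, 0], [0, -0.004, 0, 0, 0, 0, 0], [0, -0.01, 0, 0, 0, 0, 0], [0, -0.015, 0, 0, 0, 0, 0], [0, 0, -0.03, 0, 0, 0, 0], [0, 0, -0.04, 0, 0, 0, 0], [0, -0.02, -0.04, 0, 0, 0, 0], [0.02, -0.04, 0, 0, 0, 0, 0], [0.02, -0.04, 0, 0, 0, 0, 0], [0.02, -0.04, 0, 0, 0, 0, 0], [0, 0, 0, 0, 0, 0, 0], [0, 0, 0, 0, 0, 0, 0]]])

```text
time_s: 21.75
tool_pos: [0.5004, 0.333, 0.1606]
tool_rot: [179.9, 0.2, -2.3]
force: [0.5, -0.7, 0.1]
grip_width: 0.0006
grasp_force: 0.0
```

```bash
python3 - <<'E'
from h import *
f,K,V=cam('top'); cv2.imwrite('pics/top5.png',cv2.resize(f[190:370,220:400],(600,600),interpolation=cv2.INTER_CUBIC)[:,:,::-1])
c,s=np.cos(-.0418),np.sin(-.0418); Ri=np.array([[c,s],[-s,c]])
h=cv2.cvtColor(f,cv2.COLOR_RGB2HSV); m=cv2.inRange(h,(24,150,120),(34,255,255))
n,_,st,ce=cv2.connectedComponentsWithStats(m)
for i in range(1,n):
    if 20<st[i][4]<90: p=back(ce[i],.068,K,V)[:2]; print(ce[i].round(1),st[i].tolist(),(Ri@(p-[.3922,.0557])).round(4))
print(get_obs())
E
```

```text
[259.2 304.8] [256, 302, 7, 7, 38] [0.0371 0.097 ]
{'time_s': 21.8, 'qpos': array([  -2.39989898,   19.19063524,  -40.89792626,   93.79127101,
         13.07420086,   72.07603416, -138.21069435]), 'joint_velocities': array([ 1.07788095, -1.96807727,  0.44293719,  0.98083046, -0.09510009,
       -0.29928092,  0.05688661]), 'effort': array([-7.90542047e-01, -4.03659368e+01, -7.02055290e+00, -3.00202096e+01,
       -4.96114895e-03, -1.43415956e-01, -9.80896759e-03]), 'tool_pos': array([0.50064504, 0.33193509, 0.16108639]), 'tool_rot': array([ 1.79889227e+02,  1.12491485e-01, -2.40385703e+00]), 'force': array([ 0.21588671, -1.38169554,  0.0269231 ]), 'wrist_torque': array([-0.02324988,  0.04109392, -0.02177573]), 'grasp_force': 0.0, 'grip_width': 0.0004693870484399161}
```

View pics/top5.png

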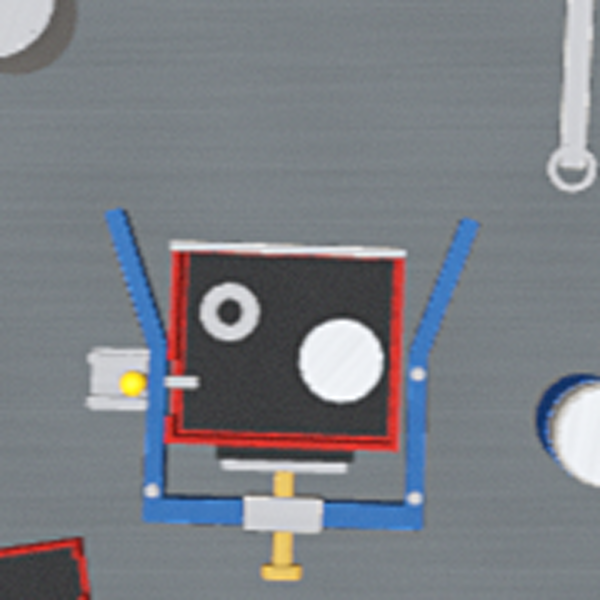

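The rod pokes through the notch into the tray (165–198, 382). The knob has moved from y=0.116 to 0.097 by the camera and the bolt met its end stop. The tray, piston and bearing are in place, and the robot is clear.

```bash
python3 -c "
from cell import sign_off; print(sign_off())"
```

```text
the job is handed in; nothing more can be done
None
```

The tray is docked on the stop, pressed home at an estimated 9 N for about 1 s (14 N measured push less about 5 N friction), and locked with the bolt on its end stop; the piston is upright, the bearing is in the tray, and the job is handed in at about 22 s (no verdict returned).

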